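# Set four cups on their matching saucers

## Task

Stand each of the four white cups upright in the middle of its matching saucer: round cups on the round saucers, square cups on the square ones, the smaller of each shape on the smaller saucer and the larger on the larger. Set them down gently, do not knock a cup over, and leave the saucers and the glass vase where they are.

Things in the scene. Friction and masses are not known exactly. Their poses are not given: they have to be found in the camera images.
- small_round_cup: The smaller round cup. White ceramic round cup without a handle, open at the top, straight-sided: 48 mm outside diameter, 55 mm tall, walls 4 mm, 100 to 170 g. Origin at the centre of its underside, z up; yaw has no meaning.
- large_round_cup: The larger round cup. White ceramic round cup without a handle, open at the top, straight-sided: 64 mm outside diameter, 75 mm tall, walls 4 mm, 190 to 310 g. Origin at the centre of its underside, z up; yaw has no meaning.
- small_square_cup: The smaller square cup. White ceramic square cup without a handle, open at the top, straight-sided: 44 x 44 mm outside, 55 mm tall, walls 4 mm, 100 to 170 g. Origin at the centre of its underside, z up, x and y square to its sides.
- large_square_cup: The larger square cup. White ceramic square cup without a handle, open at the top, straight-sided: 58 x 58 mm outside, 75 mm tall, walls 4 mm, 190 to 310 g. Origin at the centre of its underside, z up, x and y square to its sides.
- small_round_saucer: The smaller round saucer. White ceramic round saucer lying loose on the counter: 108 mm across its lip, 10 mm tall overall; flat inner floor about 88 mm across, 5 mm above its underside. Origin at the centre of its underside, z up; yaw has no meaning.
- large_round_saucer: The larger round saucer. White ceramic round saucer lying loose on the counter: 136 mm across its lip, 10 mm tall overall; flat inner floor about 114 mm across, 5 mm above its underside. Origin at the centre of its underside, z up; yaw has no meaning.
- small_square_saucer: The smaller square saucer. White ceramic square saucer lying loose on the counter: 92 x 92 mm, lip 10 mm tall and 4 mm thick; flat inner floor 5 mm above its underside. Origin at the centre of its underside, z up, x and y square to its sides.
- large_square_saucer: The larger square saucer. White ceramic square saucer lying loose on the counter: 112 x 112 mm, lip 10 mm tall and 4 mm thick; flat inner floor 5 mm above its underside. Origin at the centre of its underside, z up, x and y square to its sides.
- glass_vase: Short green glass vase, 110 mm tall, 76 mm at its widest; it stands loose among the cups and saucers and must stay where it is. Origin at the centre of its underside.
Things that resemble listed ones, but are neither listed nor needed, are in the scene too. Leave any brown look-alike of the large_round_cup alone. What is shaped like the small_round_saucer but brown is not meant.

How it is judged:
At the end, for the whole second after the job is handed in: Each cup stands upright (0.08 rad) on the floor of its matching saucer (2 to 8 mm above its underside), within 12 mm of its centre, released, at rest; each saucer flat and at rest; saucers and vase within 30 mm of their starts (horizontal distance between small_round_cup and small_round_saucer below 0.012 m and z of small_round_cup in the frame of small_round_saucer between 0.002 and 0.008 m and angle between each of small_round_cup, small_round_saucer, large_round_cup, large_round_saucer, small_square_cup, small_square_saucer, large_square_cup, large_square_saucer's own z axis and vertical below 0.08 rad and linear speed of each of small_round_cup, small_round_saucer, large_round_cup, large_round_saucer, small_square_cup, small_square_saucer, large_square_cup, large_square_saucer below 0.02 m/s and contact force between each of small_round_cup, large_round_cup, small_square_cup, large_square_cup and the fingers below 0.05 N and distance of each of small_round_saucer, large_round_saucer, small_square_saucer, large_square_saucer, glass_vase from where it was at the start of the episode below 0.03 m and horizontal distance between large_round_cup and large_round_saucer below 0.012 m and z of large_round_cup in the frame of large_round_saucer between 0.002 and 0.008 m and horizontal distance between small_square_cup and small_square_saucer below 0.012 m and z of small_square_cup in the frame of small_square_saucer between 0.002 and 0.008 m and horizontal distance between large_square_cup and large_square_saucer below 0.012 m and z of large_square_cup in the frame of large_square_saucer between 0.002 and 0.008 m); the robot touches nothing.
It fails at once if a cup is knocked over (angle between any of small_round_cup, large_round_cup, small_square_cup, large_square_cup's own z axis and vertical above 0.7 rad).
It fails at once if a saucer is pushed more than 30 mm from where it lay (distance of any of small_round_saucer, large_round_saucer, small_square_saucer, large_square_saucer from where it was at the start of the episode above 0.03 m).
It fails at once if the vase is pushed more than 30 mm (distance of glass_vase from where it was at the start of the episode above 0.03 m).
It fails at once if a cup is dropped or banged onto a saucer (over 60 N) (contact force between any of small_round_cup, large_round_cup, small_square_cup, large_square_cup and small_round_saucer above 60 N or contact force between any of small_round_cup, large_round_cup, small_square_cup, large_square_cup and large_round_saucer above 60 N or contact force between any of small_round_cup, large_round_cup, small_square_cup, large_square_cup and small_square_saucer above 60 N or contact force between any of small_round_cup, large_round_cup, small_square_cup, large_square_cup and large_square_saucer above 60 N).
It also fails if it takes over 106 s, if anything falls off the work surface, if the arm or the gripper's body presses on something with over 40 N, if the wrist force passes 120 N, or if a joint passes its speed limit or range.

## Robot

A 6-joint arm with a two-finger parallel gripper is mounted at the origin on the work surface. World frame = base frame: x ahead of the robot, y to its left, z up, the work surface at z = 0. Lengths are in m, angles in rad, forces in N, time in s.
With the tool pointing down it reaches from about 0.35 to 0.975 m from the base axis. Payload 17.4 kg.
Tool frame: the origin (TCP) lies at the very end of the fingers, on their centre line; the grasp point (between the pads) lies 19 mm behind it; z points along the fingers, y is the direction in which the jaws open and shut (so a half turn about z gives the same grasp; the last joint's range is limited). The gripper opens to 85 mm and grips with 20 to 120 N. Pads are 22 mm wide; open, the fingers measure 114 mm over their backs; the gripper's body (76 mm by 85 mm) begins 54 mm behind the grasp point. The pads swing forward as they close: fully open they stand 13 mm farther back than shut.
Start: joints at [-0.038, 0.116, 1.442, -0, 1.584, -0.038], TCP at [0.675, -0, 0.231] pointing down, gripper open.
Joint ranges: [-2.83, 2.83], [-0.83, 2.19], [0.07, 2.5], [-1.14, 4.28], [0.01, 3], [-2.97, 2.97]. Speed limits (rad/s): [1.89, 1.89, 2.22, 3.14, 3.14, 3.14].

## Interface

Orientations are given as [roll, pitch, yaw] about the fixed x, y, z axes, in that order (R = Rz(yaw) Ry(pitch) Rx(roll)).
In Python, from rig import robot gives the robot as it stands.
- The arm moves only by the shell command python3 -m crank 'ROWS' [FORCE]. ROWS is JSON, a list of rows, each a list of 7 numbers: the shift along the tool's x, y, z in cm, then the turn, a rotation vector about the tool's x, y, z in rad, then the opening, from -1 (shut) to 1 (fully open). A call has 1 to 8 rows; each row shifts and turns the pose as measured when the row begins, along the tool's axes as they then stand; what a row does not reach is not made up. A row lasts 1/12 s, in which the tool goes at most 41.7 mm and 7.16 degrees, less where a joint would pass 70% of its speed; a pose out of reach is approached as far as the arm can. A call with a gripper value outside its range is refused whole. The fingers move at their own pace and stop on an object; FORCE is the grip in N (left out, the last holds). Time passes only in rows, so rows that do not move let the fingers close. It gives the time, the measured TCP pose, the force and the opening at its end, in the units of the state.
- robot.state(): the state, without advancing time (a new reading comes with each control period).
- robot.capture(name): name is "scene" or "side" or "wrist"; returns a dict with "img" (400x640x3 uint8, blue, green, red), "depth" (400x640 float32, m along the optical axis (not along the pixel's ray), 0 where there is no reading), "fx", "fy", "cx", "cy" (pixels), "rvec" (rotation vector, rad) and "tvec" (3), from world to camera coordinates, as OpenCV has them; the wrist camera has in their place "T_tool_cam" (4x4, takes a point from camera to tool coordinates, whose origin is the TCP and whose axes are the flange's). Camera axes: x right, y down, z forward; pixel columns grow to the right and rows downward; lengths in m; the calibration is good to about 2 mm. A picture is of the moment at which its call begins: read the wrist's pose just before it.
- robot.sign_off(): hands the job in, once; it reports no verdict.
The state is a dict: "time_s": time; "qpos": joint angles; "qvel": joint speeds; "effort": joint torques, N m; "eef_pos": TCP position; "orientation": TCP orientation; "contact_force": force on the tool from outside, world axes, zero at the start; "torque": the same for the moment, N m; "gripper_width": finger opening in m.
Only numpy, scipy, OpenCV 4.12 (cv2) and the standard library are available. Lean on these libraries where they do the work, as an engineer would, in place of code of your own. Each camera call takes 0.05 s, during which the arm holds its last target. There are 200 camera calls.

## Working session

There is one attempt and no reset: what is moved stays moved. The work goes in short steps, Python scripts to look and compute and a shell command to move; the robot and the scene stay as the last step left them, time stands still between calls to the robot, and variables do not carry over. Pictures are saved under pics/ and viewed, on a budget of 14 in all, crops included, one or two more only if the job needs it, and the job is handed in when it is done.

```bash
mkdir -p pics; ls
python3 - <<'E'
from rig import robot
import cv2,numpy as np
print(robot.state())
for n in ("scene","side"):
    c=robot.capture(n); cv2.imwrite(f"pics/{n}0.png",c["img"]); np.savez(f"pics/{n}0.npz",**c)
    R=cv2.Rodrigues(np.array(c["rvec"],float))[0]; print(n,c["fx"],c["cx"],c["cy"],"campos",-R.T@np.array(c["tvec"]).ravel(), "fwd",R[2])
E
```

```text
pics
{'time_s': 0.0, 'qpos': array([-3.77586068e-02,  1.16455637e-01,  1.44225005e+00,  6.57856728e-05,
        1.58402757e+00, -3.78203588e-02]), 'qvel': array([-0.00228352,  0.00162739, -0.00076782,  0.00030162, -0.00101353,
        0.0002181 ]), 'effort': array([-3.01628024e-03, -7.32023120e+01, -6.32483125e+01, -3.67824050e-04,
        6.55109907e-03, -4.52531231e-05]), 'eef_pos': array([6.74804811e-01, 4.54533057e-05, 2.30592092e-01]), 'orientation': array([-3.14045535e+00, -1.08861827e-04,  1.57085885e+00]), 'contact_force': array([-0.05430946, -0.3545246 , -0.21356289]), 'torque': array([ 0.04969459, -0.02578628,  0.051317  ]), 'gripper_width': 0.08537282868348774}
scene 360.82618427612545 320.47468254567656 201.28696989030735 campos [1.16181385 0.12885449 1.1394537 ] fwd [-0.50718341 -0.15450059 -0.8478765 ]
side 414.5171464963322 322.12581958574367 197.8101923503947 campos [-0.01168069 -0.94562906  0.64127816] fwd [ 0.41292464  0.74456622 -0.52451348]
```

View pics/scene0.png

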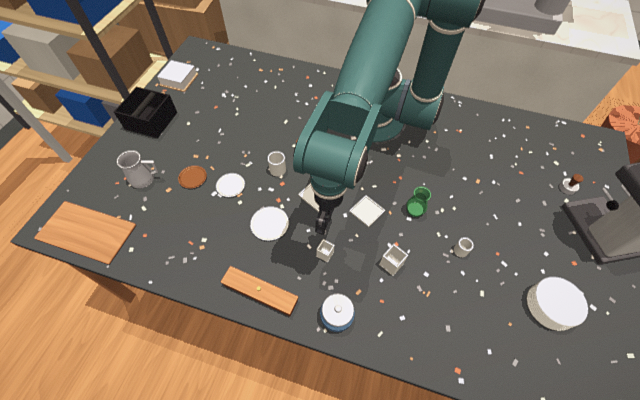

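View pics/side0.png

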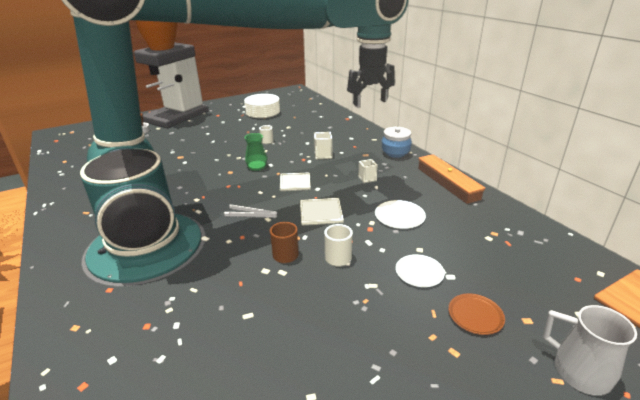

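```bash
cat > h.py <<'E'
import cv2,numpy as np
def cast(c,px,z):
    "pixels (N,2) -> world xy(z) on plane z; fixed cameras"
    R=cv2.Rodrigues(np.array(c["rvec"],float))[0]; t=np.array(c["tvec"],float).ravel()
    return onplane(R.T,-R.T@t,c,px,z)
def onplane(Rwc,o,c,px,z):
    px=np.asarray(px,float); d=np.c_[(px[:,0]-c["cx"])/c["fx"],(px[:,1]-c["cy"])/c["fy"],np.ones(len(px))]@Rwc.T
    return o+d*((z-o[2])/d[:,2])[:,None]
def height(Rwc,o,c):
    v,u=np.mgrid[:c["depth"].shape[0],:c["depth"].shape[1]]
    d=np.dstack([(u-c["cx"])/c["fx"],(v-c["cy"])/c["fy"],np.ones(u.shape)])
    return o[2]+(d@Rwc.T)[...,2]*c["depth"]
def pose(c):
    R=cv2.Rodrigues(np.array(c["rvec"],float))[0]; return R.T,-R.T@np.array(c["tvec"],float).ravel()
def measure(Rwc,o,c,seed,z,zmin,zmax,white=True,rad=70):
    H=height(Rwc,o,c); hsv=cv2.cvtColor(c["img"],cv2.COLOR_BGR2HSV)
    m=(H>zmin)&(H<zmax)&(c["depth"]>0)
    if white: m&=(hsv[...,1]<70)&(hsv[...,2]>90)
    m=m.astype(np.uint8); n,l,st,ce=cv2.connectedComponentsWithStats(m,connectivity=8)
    k=[i for i in range(1,n) if st[i,4]>15]
    if not k: return None
    lo=lambda i: np.min(np.hypot(*(np.argwhere(l==i)[:,::-1]-np.array(seed)).T))
    k=min(k,key=lo)
    if lo(k)>rad: return None
    p=np.argwhere(l==k)[:,::-1]; w=onplane(Rwc,o,c,p,z)[:,:2].astype(np.float32)
    r=cv2.minAreaRect(w*1000); ci=cv2.minEnclosingCircle(w*1000)
    return dict(n=len(p),circ=np.round([*ci[0],2*ci[1]],1),rect=np.round([*r[0],*r[1],r[2]],1),px=p.mean(0).round())
E
python3 - <<'E'
from h import *
S={n:dict(np.load(f"pics/{n}0.npz")) for n in("scene","side")}
O={"SRC":((464,247),(267,133),.055),"LRC":((277,160),(338,235),.075),"SSC":((325,245),(368,168),.055),"LSC":((395,252),(323,140),.075),
"SRS":((230,185),(420,270),.01),"LRS":((269,223),(400,215),.01),"SSS":((367,211),(295,181),.01),"LSS":((308,197),(321,211),.01),"vase":((418,195),(256,150),.11),"brown":((290,150),(285,230),.075)}
for k,(a,b,h) in O.items():
    for n,s in(("scene",a),("side",b)):
        c=S[n]; zr=(.003,.02) if h<.02 else (h-.008,h+.008)
        print(k,n,measure(*pose(c),c,s,h,*zr,white=k not in("vase","brown"),rad=15))
E
```

```text
SRC scene {'n': 73, 'circ': array([520.3, 439.4,  51.4]), 'rect': array([519.8, 438. ,  49.2,  45.7,   5.5]), 'px': array([465., 244.])}
SRC side {'n': 56, 'circ': array([513.4, 427.7,  62.1]), 'rect': array([515.1, 426.9,  60.9,  44.8,  66.3]), 'px': array([266., 128.])}
LRC scene {'n': 66, 'circ': array([ 397.2, -282.2,   66.3]), 'rect': array([ 397.8, -282.4,   62.8,   60.1,   21.2]), 'px': array([276., 158.])}
LRC side {'n': 218, 'circ': array([ 389.9, -294.2,   73.9]), 'rect': array([ 390.3, -295.1,   72.6,   62.2,   59.3]), 'px': array([339., 233.])}
SSC scene {'n': 78, 'circ': array([679.8,   1.3,  58.6]), 'rect': array([679.1,   1.1,  44.7,  45.9,  79.4]), 'px': array([325., 248.])}
SSC side {'n': 100, 'circ': array([671.4,  -8.8,  69.2]), 'rect': array([671.4, -10.6,  58.3,  49.6,  76.3]), 'px': array([368., 164.])}
LSC scene {'n': 111, 'circ': array([642.6, 223.4,  79.2]), 'rect': array([643.8, 223.2,  58.2,  60.6,  65.1]), 'px': array([395., 256.])}
LSC side {'n': 98, 'circ': array([635.7, 211.6,  86.2]), 'rect': array([637.8, 209.1,  71.5,  57.5,  61.3]), 'px': array([323
[... 1029 characters left out ...]
: 923, 'circ': array([ 450.6, -103.4,  158.6]), 'rect': array([ 451.2, -103.7,  123.4,  111.6,   64.8]), 'px': array([321., 210.])}
vase scene {'n': 91, 'circ': array([407.6, 260. ,  62.9]), 'rect': array([407.3, 261.7,  60.4,  54.6,  10.3]), 'px': array([422., 194.])}
vase side {'n': 92, 'circ': array([401. , 248.6,  73.1]), 'rect': array([401.1, 248.5,  64.6,  58.1,  58.5]), 'px': array([254., 137.])}
brown scene {'n': 66, 'circ': array([ 397.2, -282.2,   66.3]), 'rect': array([ 397.8, -282.4,   62.8,   60.1,   21.2]), 'px': array([276., 158.])}
brown side {'n': 210, 'circ': array([ 285.3, -220.8,   73.5]), 'rect': array([ 285.7, -222. ,   70.2,   63.8,   59.2]), 'px': array([284., 231.])}
```

```bash
cat >> h.py <<'E'
from scipy.spatial.transform import Rotation as Ro
def wrist(name):
    from rig import robot
    s=robot.state(); c=robot.capture("wrist"); cv2.imwrite(f"pics/{name}.png",c["img"]); np.savez(f"pics/{name}.npz",**c)
    T=np.eye(4); T[:3,:3]=Ro.from_euler("xyz",s["orientation"]).as_matrix(); T[:3,3]=s["eef_pos"]
    W=T@np.array(c["T_tool_cam"]); return W[:3,:3],W[:3,3],c,s
def proj(Rwc,o,c,p):
    q=Rwc.T@(np.asarray(p)-o); return (q[0]/q[2]*c["fx"]+c["cx"],q[1]/q[2]*c["fy"]+c["cy"])
def short(s): print("t",round(s["time_s"],2),"tcp",s["eef_pos"].round(4),"rpy",s["orientation"].round(3),"w",round(s["gripper_width"],4),"F",s["contact_force"].round(1),"q",s["qpos"].round(2))
E
python3 - <<'E'
from h import *
R,o,c,s=wrist("w1"); short(s); print("cam",o,"fwd",R[:,2],"right",R[:,0],c["fx"])
p=proj(R,o,c,[.676,-.003,.055]); print(p, measure(R,o,c,p,.055,.047,.063))
S=[cv2.imread("pics/scene0.png")[130:290,160:500],cv2.imread("pics/side0.png")[80:300,210:550]]
cv2.imwrite("pics/crop1.png",np.vstack([cv2.resize(S[0],(544,256)),cv2.resize(S[1],(544,340))])[:600])
E
```

```text
t 0.1 tcp [ 0.6748 -0.      0.2306] rpy [-3.14  -0.     1.571] w 0.0856 F [ 0.2  0.7 -0.4] q [-0.04  0.12  1.44 -0.    1.58 -0.04]
cam [0.6753619  0.06984737 0.37385254] fwd [ 3.58726028e-04 -2.80745737e-01 -9.59782112e-01] right [9.99999369e-01 1.12208732e-03 4.55359304e-05] 358.5015771865868
(np.float64(319.5990960740426), np.float64(180.85221863573233)) {'n': 903, 'circ': array([676.7,  -1.4,  60.7]), 'rect': array([676.9,  -1.5,  45. ,  43.8,  78. ]), 'px': array([321., 179.])}
```

View pics/w1.png

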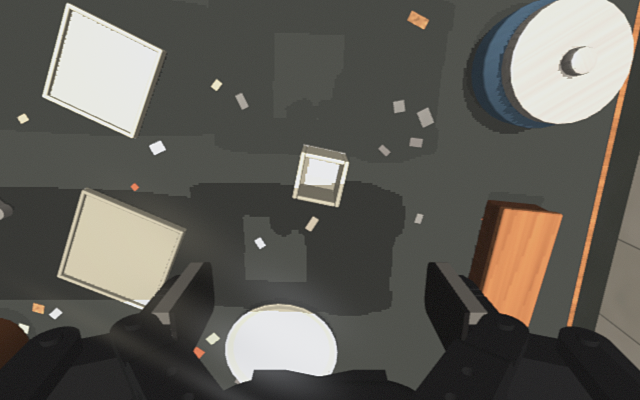

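View pics/crop1.png

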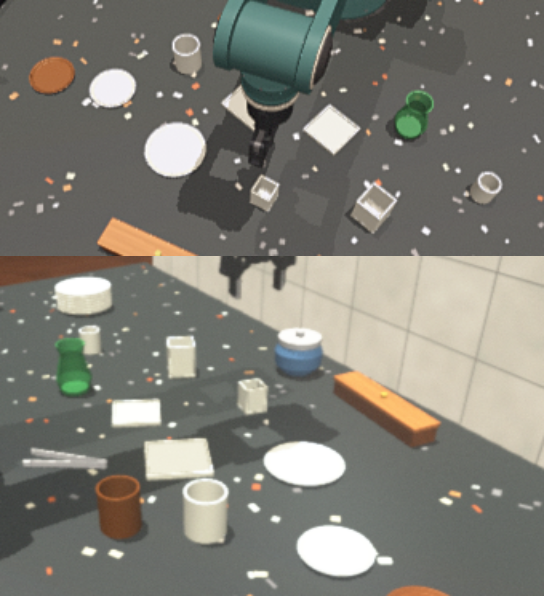

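In the wrist view, the small square cup is at (321,179), the small square saucer at (103,70), the large square saucer at (121,250) and the large round saucer at (281,345). The crop shows one white object for each cup or saucer description. The look-alikes are brown: the cup at crop (119,507) and the saucer at crop (52,75). The lidded blue jar and the big white bowl don't match any size given. I'll pick the small square cup first.

```bash
python3 - <<'E'
from h import *
c=dict(np.load("pics/w1.npz")); 
T=np.eye(4); T[:3,:3]=Ro.from_euler("xyz",[-3.1404,-.0001,1.5709]).as_matrix(); T[:3,3]=[.6748,0,.2306]
W=T@c["T_tool_cam"]; R,o=W[:3,:3],W[:3,3]
for n,s in(("SSS",(103,70)),("LSS",(121,250)),("LRS",(281,345))): print(n,measure(R,o,c,s,.01,.003,.016))
E
python3 -m crank '[[0,0.2,2,0,0,0.105,1],[-0.1,0,3,0,0,0.105,1],[0,0,4,0,0,0,1],[0,0,4,0,0,0,1],[0,0,2,0,0,0,1],[0,0,0,0,0,0,1]]' 30
```

```text
SSS {'n': 9872, 'circ': array([468.5,  91.3, 130.1]), 'rect': array([468.5,  91.2,  92.1,  94.6,  64. ]), 'px': array([102.,  71.])}
LSS {'n': 9544, 'circ': array([456.2, -95.6, 158.6]), 'rect': array([456. , -95.1, 115.5, 112.5,  65. ]), 'px': array([119., 250.])}
LRS {'n': 6504, 'circ': array([ 630.3, -225.5,  134.9]), 'rect': array([ 628.7, -210.8,  134.1,  104.7,    5.9]), 'px': array([281., 342.])}
time_s: 0.65
eef_pos: [0.6772, -0.0011, 0.0766]
orientation: [3.139, -0.001, 1.35]
contact_force: [-0.2, -0.8, -0.7]
gripper_width: 0.0852
```

```bash
python3 -m crank '[[0,0,2.5,0,0,0.01,1],[0,0,2,0,0,0,1],[0,0,0.9,0,0,0,1],[0,0,0,0,0,0,0],[0,0,0,0,0,0,-0.5],[0,0,0,0,0,0,-1],[0,0,0,0,0,0,-1],[0,0,0,0,0,0,-1]]' 35;python3 -m crank '[[0,0,0,0,0,0,-1],[0,0,0,0,0,0,-1],[0,0,-1,0,0,0,-1],[0,0,-3,0,0,0,-1],[0,0,-3,0,0,0,-1],[0,0,-3,0,0,0,-1],[0,0,-2,0,0,0,-1],[0,0,0,0,0,0,-1]]'
```

```text
time_s: 1.32
eef_pos: [0.6804, -0.0011, 0.0295]
orientation: [3.133, -0.002, 1.34]
contact_force: [0.0, 0.5, -1.3]
gripper_width: 0.0437
time_s: 1.98
eef_pos: [0.6784, -0.0011, 0.1587]
orientation: [3.133, -0.002, 1.34]
contact_force: [0.8, -0.7, -0.0]
gripper_width: 0.043
```

```bash
python3 -m crank '[[0.3,-1.5,0,0,0,0,-1],[0.6,-3.2,0,0,0,0,-1],[0.6,-3.2,0,0,0,0,-1],[0.6,-3.2,0,0,0,0,-1],[0.6,-3.2,0,0,0,0,-1],[0.6,-3.2,0,0,0,0,-1],[0.6,-3.2,0,0,0,0,-1],[0.3,-1.8,0,0,0,0,-1]]'; python3 -m crank '[[0,0,0,0,0,0,-1]]'
python3 - <<'E'
from h import *
R,o,c,s=wrist("w2"); short(s)
p=proj(R,o,c,[.4685,.0912,.01]); print(p, measure(R,o,c,p,.01,.003,.016))
p=proj(R,o,c,s["eef_pos"]+[0,0,.0255]); print("cup rim",p, measure(R,o,c,p,s["eef_pos"][2]+.0255,s["eef_pos"][2]+.018,s["eef_pos"][2]+.033))
E
```

```text
time_s: 2.65
eef_pos: [0.4618, 0.0924, 0.1548]
orientation: [3.132, -0.001, 1.337]
contact_force: [-0.6, -0.3, -1.7]
gripper_width: 0.0433
time_s: 2.73
eef_pos: [0.4592, 0.0935, 0.1547]
orientation: [3.132, -0.002, 1.338]
contact_force: [-0.6, -0.4, -0.7]
gripper_width: 0.0435
t 2.73 tcp [0.4592 0.0935 0.1547] rpy [ 3.132e+00 -2.000e-03  1.338e+00] w 0.0435 F [-0.6 -0.4 -0.7] q [ 0.15 -0.33  1.97 -0.    1.48  0.38]
(np.float64(327.60423850202073), np.float64(186.2621603208208)) {'n': 8760, 'circ': array([467. ,  92.5, 128. ]), 'rect': array([467. ,  92.1,  92.1,  91.7,  64. ]), 'px': array([326., 168.])}
cup rim (np.float64(317.0865343463428), np.float64(294.55970624619)) {'n': 7682, 'circ': array([459.9,  91.4,  63.7]), 'rect': array([459.7,  92. ,  48.4,  60. ,  77. ]), 'px': array([319., 294.])}
```

View pics/w2.png

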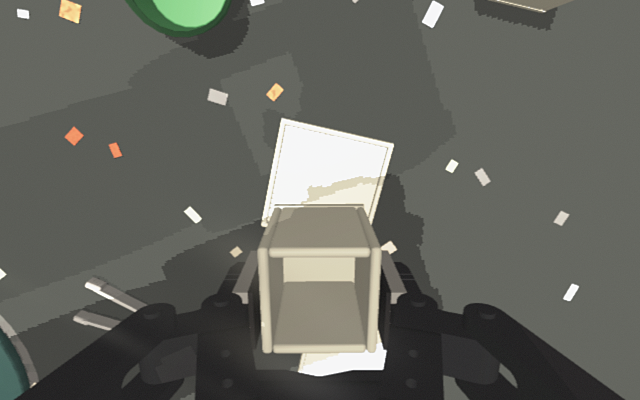

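The cup is held square, with its rim at (319,294). It sits about 8 mm short in x of the small square saucer, seen at (326,168) and centred at (467,92) mm. I'll correct that and lower.

```bash
python3 -m crank '[[0,0.8,0,0,0,0,-1],[0,0,3,0,0,0,-1],[0,0,3,0,0,0,-1],[0,0,2.5,0,0,0,-1],[0,0,1,0,0,0,-1],[0,0,0,0,0,0,-1]]'
```

```text
time_s: 3.28
eef_pos: [0.4762, 0.0889, 0.0579]
orientation: [3.127, -0.003, 1.337]
contact_force: [0.1, -0.6, -1.0]
gripper_width: 0.0433
```

```bash
python3 -m crank '[[0.1,-0.9,0,0.014,0,0,-1],[0,0,0,0,0,0,-1],[0,0,0,0,0,0,-1]]'
```

```text
time_s: 3.53
eef_pos: [0.4688, 0.0916, 0.0596]
orientation: [-3.14, -0.002, 1.335]
contact_force: [0.1, -0.9, -1.6]
gripper_width: 0.0433
```

```bash
python3 -m crank '[[0,-0.1,1,0,0,0,-1],[0,0,0.7,0,0,0,-1],[0,0,0.4,0,0,0,-1],[0,0,0,0,0,0,-1],[0,0,0,0,0,0,-1]]'
```

```text
time_s: 3.95
eef_pos: [0.4694, 0.0922, 0.0397]
orientation: [3.138, -0.004, 1.336]
contact_force: [0.0, 0.3, -0.8]
gripper_width: 0.0434
```

```bash
for i in 1; do python3 -m crank '[[0,0,0.25,0,0,0,-1],[0,0,0.15,0,0,0,-1],[0,0,0,0,0,0,-1]]'; python3 -m crank '[[0,0,0.2,0,0,0,-1],[0,0,0,0,0,0,-1]]'; done
```

```text
time_s: 4.2
eef_pos: [0.4696, 0.0923, 0.0356]
orientation: [3.138, -0.004, 1.336]
contact_force: [-0.3, -1.0, -2.1]
gripper_width: 0.0433
time_s: 4.37
eef_pos: [0.4696, 0.0923, 0.0335]
orientation: [3.137, -0.005, 1.336]
contact_force: [0.0, 0.1, -2.1]
gripper_width: 0.0439
```

```bash
python3 -m crank '[[0,0,0.15,0,0,0,-1],[0,0,0,0,0,0,-1]]'; python3 -m crank '[[0,0,0.15,0,0,0,-1],[0,0,0,0,0,0,-1]]'
```

```text
time_s: 4.53
eef_pos: [0.4702, 0.0925, 0.0328]
orientation: [3.136, -0.005, 1.336]
contact_force: [0.1, 1.3, -2.2]
gripper_width: 0.0432
time_s: 4.7
eef_pos: [0.4706, 0.0928, 0.033]
orientation: [3.136, -0.006, 1.336]
contact_force: [0.1, 0.3, -2.0]
gripper_width: 0.0432
```

Downward progress has stopped at about 33 mm, so the cup is seated. I'll release and lift.

```bash
python3 -m crank '[[0,0,0,0,0,0,0.3],[0,0,0,0,0,0,1],[0,0,0,0,0,0,1],[0,0,0,0,0,0,1],[0,0,-2,0,0,0,1],[0,0,-3,0,0,0,1],[0,0,-4,0,0,0,1],[0,0,-4,0,0,0,1]]'; python3 -m crank '[[0,0,-4,0,0,0,1],[0,0,0,0,0,0,1]]'
python3 - <<'E'
from h import *
R,o,c,s=wrist("w3"); short(s)
p=proj(R,o,c,[.467,.092,.01]); print(p, measure(R,o,c,p,.01,.003,.016))
p=proj(R,o,c,[.468,.092,.06]); print("cup rim",p, measure(R,o,c,p,.06,.05,.07))
E
```

```text
time_s: 5.37
eef_pos: [0.4657, 0.0916, 0.1575]
orientation: [-3.134, -0.0, 1.336]
contact_force: [0.8, -0.5, 0.4]
gripper_width: 0.0856
time_s: 5.53
eef_pos: [0.4673, 0.0916, 0.2067]
orientation: [-3.141, -0.003, 1.336]
contact_force: [0.4, -0.0, 1.6]
gripper_width: 0.0856
t 5.53 tcp [0.4673 0.0916 0.2067] rpy [-3.141e+00 -3.000e-03  1.336e+00] w 0.0856 F [ 0.4 -0.   1.6] q [ 0.14 -0.32  1.89  0.    1.58  0.37]
(np.float64(317.5135391085694), np.float64(173.5188054884272)) {'n': 1100, 'circ': array([470.3,  84.8,  46. ]), 'rect': array([470.3,  85. ,  28.7,  36.3,  76.6]), 'px': array([322., 179.])}
cup rim (np.float64(318.4787161206499), np.float64(185.2799389204617)) {'n': 1160, 'circ': array([471.8,  91.2,  60.6]), 'rect': array([471.8,  91.3,  45.2,  43.8,  76.6]), 'px': array([323., 185.])}
```

View pics/w3.png

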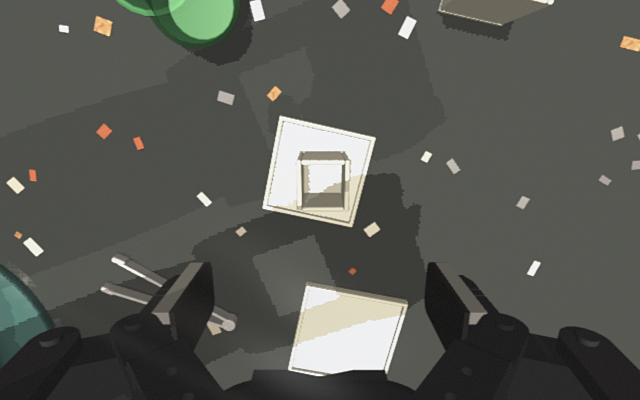

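Run:
```python
from h import *
c=dict(np.load("pics/w3.npz")); 
T=np.eye(4); T[:3,:3]=Ro.from_euler("xyz",[-3.141,-.003,1.336]).as_matrix(); T[:3,3]=[.4673,.0916,.2067]
W=T@c["T_tool_cam"]; R,o=W[:3,:3],W[:3,3]
print(measure(R,o,c,(278,150),.01,.003,.016),onplane(R,o,c,[(283,117),(375,137),(352,226),(263,208)],.01).mean(0))
```

```text
{'n': 5853, 'circ': array([467.2,  92.1, 128. ]), 'rect': array([467.1,  92. ,  92.3,  91.7,  64. ]), 'px': array([315., 166.])} [0.46760025 0.09164073 0.01      ]
```

The small square cup stands 4.8 mm from its saucer's centre, which is inside the limit. Next is the large square cup.

```bash
python3 -m crank '[[2.8,2.3,-0.3,0,0,0,1],[2.8,2.3,0,0,0,0,1],[2.8,2.3,0,0,0,0,1],[2.8,2.3,0,0,0,0,1],[2.8,2.3,0,0,0,0,1],[2.7,2.3,0,0,0,0,1],[0,0,0,0,0,0.1,1],[0,0,0,0,0,0.1,1]]'; python3 -m crank '[[0,0,0,0,0,0,1]]'
python3 - <<'E'
from h import *
R,o,c,s=wrist("w4"); short(s)
p=proj(R,o,c,[.642,.221,.075]); print(p, measure(R,o,c,p,.075,.067,.083))
E
```

```text
time_s: 6.25
eef_pos: [0.6467, 0.2278, 0.197]
orientation: [-3.135, 0.002, 1.132]
contact_force: [-0.3, -0.5, 0.0]
gripper_width: 0.0855
time_s: 6.33
eef_pos: [0.6468, 0.2283, 0.1947]
orientation: [-3.134, 0.004, 1.127]
contact_force: [-0.5, -1.0, -0.2]
gripper_width: 0.0851
t 6.33 tcp [0.6468 0.2283 0.1947] rpy [-3.134  0.004  1.127] w 0.0851 F [-0.5 -1.  -0.2] q [0.3  0.16 1.46 0.   1.54 0.74]
(np.float64(316.89342332195974), np.float64(204.36875359356233)) {'n': 1850, 'circ': array([641.9, 221.1,  80.5]), 'rect': array([641.8, 221.3,  59.1,  57.9,  64.8]), 'px': array([316., 203.])}
```

```bash
python3 -m crank '[[-0.85,-0.15,1,-0.008,0,0,1],[0,0,3,0,0,0,1],[0,0,3,0,0,0,1],[0,0,1.5,0,0,0,1],[0,0,0,0,0,0,1],[0,0,0,0,0,0,1]]'
```

```text
time_s: 6.88
eef_pos: [0.6394, 0.2187, 0.1061]
orientation: [3.141, 0.004, 1.154]
contact_force: [0.5, 0.2, 0.4]
gripper_width: 0.0857
```

```bash
python3 -m crank '[[0.35,0.1,0.5,0,0,0.022,1],[0,0,2.5,0,0,0,1],[0,0,2,0,0,0,1],[0,0,1.2,0,0,0,1],[0,0,0,0,0,0,1],[0,0,0,0,0,0,1]]'
```

```text
time_s: 7.38
eef_pos: [0.6452, 0.2226, 0.0495]
orientation: [3.133, -0.003, 1.132]
contact_force: [-0.1, 1.7, 0.3]
gripper_width: 0.0856
```

```bash
python3 -m crank '[[0,-0.3,0.8,0.008,0,0,1],[0,0,0,0,0,0,1],[0,0,0,0,0,0,0.2],[0,0,0,0,0,0,-0.5],[0,0,0,0,0,0,-1],[0,0,0,0,0,0,-1],[0,0,0,0,0,0,-1],[0,0,0,0,0,0,-1]]' 45;python3 -m crank '[[0,0,0,0,0,0,-1],[0,0,-1,0,0,0,-1],[0,0,-3,0,0,0,-1],[0,0,-3,0,0,0,-1],[0,0,-3,0,0,0,-1],[0,0,-2,0,0,0,-1],[0,0,0,0,0,0,-1],[0,0,0,0,0,0,-1]]'
```

```text
time_s: 8.05
eef_pos: [0.6442, 0.2247, 0.0461]
orientation: [3.138, -0.007, 1.132]
contact_force: [-0.0, 0.5, -2.6]
gripper_width: 0.0574
time_s: 8.72
eef_pos: [0.642, 0.2235, 0.1725]
orientation: [3.14, -0.005, 1.132]
contact_force: [-0.9, 0.2, -3.2]
gripper_width: 0.0577
```

```bash
python3 -m crank '[[-2,-0.2,0,0,0,0,-1],[-3.6,-0.33,0,0,0,0,-1],[-3.8,-0.33,0,0,0,0,-1],[-3.8,-0.33,0,0,0,0,-1],[-3.8,-0.33,0,0,0,0,-1],[-3.8,-0.33,0,0,0,0,-1],[-3.8,-0.33,0,0,0,0,-1],[-3.8,-0.33,0,0,0,0,-1]]';python3 -m crank '[[-3.6,-0.33,0,0,0,0,-1],[-2.5,-0.3,0,0,0,0,-1],[-1.5,-0.1,0,0,0,0,-1],[0,0,0,0,0,0,-1],[0,0,0,0,0,0,-1]]'
cat >> h.py <<'E'
def go(s,dx,dy):
    y=s["orientation"][2]; c,n=np.cos(y),np.sin(y); print("tool cm",np.round([100*(dx*c+dy*n),100*(dx*n-dy*c)],2))
E
python3 - <<'E'
from h import *
R,o,c,s=wrist("w5"); short(s)
p=proj(R,o,c,[.456,-.095,.01]); m=measure(R,o,c,p,.01,.003,.016); print(p,m)
z=s["eef_pos"][2]+.029; p=proj(R,o,c,[*s["eef_pos"][:2],z]); k=measure(R,o,c,p,z,z-.008,z+.008); print("cup rim",p,k)
d=(m["rect"][:2]-s["eef_pos"][:2]*1000)/1000; go(s,*d)
E
```

```text
time_s: 9.38
eef_pos: [0.4914, -0.0265, 0.16]
orientation: [-3.133, -0.0, 1.14]
contact_force: [1.5, -0.5, -1.6]
gripper_width: 0.0576
time_s: 9.8
eef_pos: [0.4447, -0.0999, 0.154]
orientation: [-3.127, 0.002, 1.134]
contact_force: [0.9, 0.9, -2.7]
gripper_width: 0.057
t 9.8 tcp [ 0.4447 -0.0999  0.154 ] rpy [-3.127e+00  2.000e-03  1.134e+00] w 0.057 F [ 0.9  0.9 -2.7] q [-0.28 -0.34  1.98 -0.    1.51  0.16]
(np.float64(329.97113478942595), np.float64(175.10467294056699)) {'n': 11609, 'circ': array([457.7, -89.3, 145.5]), 'rect': array([457.6, -89.2,  94.2, 111.7,  65.1]), 'px': array([331., 149.])}
cup rim (np.float64(314.5231775852534), np.float64(300.4208635122324)) {'n': 8930, 'circ': array([ 444.2, -104.1,   82.3]), 'rect': array([ 444.8, -103.5,   62.2,   58.2,   65.2]), 'px': array([318., 298.])}
tool cm [1.51 0.71]
```

View pics/w5.png

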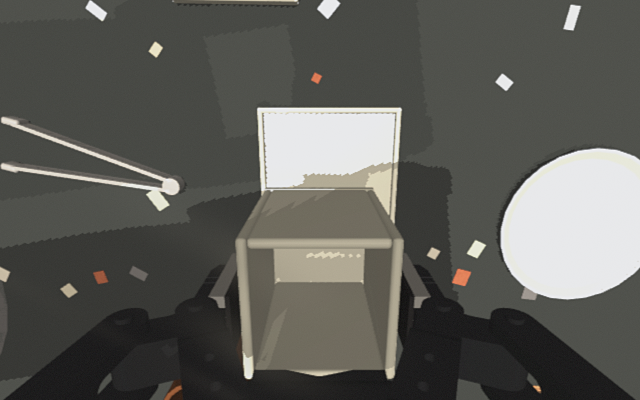

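The cup's rim is at (318,298) and it is held square. The large square saucer at (331,149) is partly hidden by it, so I take the centre from its far edge and known size, about (455,-96) mm. I'll correct and lower.

```bash
python3 -m crank '[[0.9,0.65,0,-0.014,0,0,-1],[0,0,2,0,0,0,-1],[0,0,3,0,0,0,-1],[0,0,2,0,0,0,-1],[0,0,0,0,0,0,-1],[0,0,0,0,0,0,-1]]'
```

```text
time_s: 10.35
eef_pos: [0.4594, -0.0885, 0.0806]
orientation: [3.139, 0.001, 1.14]
contact_force: [1.4, 0.8, -1.6]
gripper_width: 0.0574
```

```bash
python3 -m crank '[[-0.7,-0.2,0.3,0,0,0,-1],[0,0,0.8,0,0,0,-1],[0,0,0.5,0,0,0,-1],[0,0,0,0,0,0,-1],[0,0,0,0,0,0,-1]]'
```

```text
time_s: 10.77
eef_pos: [0.4566, -0.0937, 0.0667]
orientation: [3.135, 0.0, 1.142]
contact_force: [0.3, 0.3, -2.2]
gripper_width: 0.0576
```

```bash
python3 -m crank '[[0,-0.2,0.6,0.005,0,0,-1],[0,0,0.4,0,0,0,-1],[0,0,0,0,0,0,-1]]';  python3 -m crank '[[0,0,0.3,0,0,0,-1],[0,0,0,0,0,0,-1]]'; python3 -m crank '[[0,0,0.2,0,0,0,-1],[0,0,0,0,0,0,-1]]'
```

```text
time_s: 11.02
eef_pos: [0.4552, -0.093, 0.0568]
orientation: [3.139, -0.0, 1.141]
contact_force: [-0.8, -1.4, -2.2]
gripper_width: 0.0572
time_s: 11.18
eef_pos: [0.4551, -0.093, 0.0534]
orientation: [3.139, -0.0, 1.141]
contact_force: [0.1, 0.3, -1.7]
gripper_width: 0.057
time_s: 11.35
eef_pos: [0.4552, -0.093, 0.0512]
orientation: [3.139, -0.0, 1.141]
contact_force: [-0.1, -0.4, -2.5]
gripper_width: 0.057
```

```bash
python3 -m crank '[[0,0,0.15,0,0,0,-1],[0,0,0,0,0,0,-1]]';  python3 -m crank '[[0,0,0.15,0,0,0,-1],[0,0,0,0,0,0,-1]]'; python3 -m crank '[[0,0,0.1,0,0,0,-1],[0,0,0,0,0,0,-1]]'
```

```text
time_s: 11.52
eef_pos: [0.4556, -0.0934, 0.0507]
orientation: [3.138, 0.0, 1.141]
contact_force: [0.3, -0.6, -1.9]
gripper_width: 0.0573
time_s: 11.68
eef_pos: [0.456, -0.0937, 0.0508]
orientation: [3.137, 0.001, 1.141]
contact_force: [-0.3, 0.0, -1.6]
gripper_width: 0.0574
time_s: 11.85
eef_pos: [0.4563, -0.0939, 0.0506]
orientation: [3.136, 0.001, 1.141]
contact_force: [0.0, -0.2, -1.9]
gripper_width: 0.057
```

The cup is seated: z has stopped at 50.7 mm, as predicted. I'll release, lift and check.

```bash
python3 -m crank '[[0,0,0,0,0,0,0.3],[0,0,0,0,0,0,1],[0,0,0,0,0,0,1],[0,0,0,0,0,0,1],[0,0,-2,0,0,0,1],[0,0,-3,0,0,0,1],[0,0,-4,0,0,0,1],[0,0,-4,0,0,0,1]]'; python3 -m crank '[[0,0,-4,0,0,0,1],[0,0,0,0,0,0,1],[0,0,0,0,0,0,1]]'
python3 - <<'E'
from h import *
R,o,c,s=wrist("w6"); short(s)
for d in(-50,0,50):
  p=proj(R,o,c,[.455-.00091*d,-.095+.00042*d,.01]); print(p,measure(R,o,c,p,.01,.003,.016))
p=proj(R,o,c,[.455,-.095,.08]); print("cup rim",p, measure(R,o,c,p,.08,.07,.09))
E
```

```text
time_s: 12.52
eef_pos: [0.4521, -0.0925, 0.1752]
orientation: [-3.133, 0.003, 1.141]
contact_force: [0.5, 0.5, 0.7]
gripper_width: 0.0854
time_s: 12.77
eef_pos: [0.454, -0.0929, 0.2259]
orientation: [3.139, 0.001, 1.141]
contact_force: [0.3, -0.3, -1.7]
gripper_width: 0.0854
t 12.77 tcp [ 0.454  -0.0929  0.2259] rpy [3.139e+00 1.000e-03 1.141e+00] w 0.0854 F [ 0.3 -0.3 -1.7] q [-0.26 -0.36  1.88 -0.    1.62  0.17]
(np.float64(368.0940099541534), np.float64(170.99070056435306)) {'n': 6533, 'circ': array([454.3, -96.4, 156. ]), 'rect': array([454.4, -96.6, 112. , 111.7,  65.1]), 'px': array([316., 156.])}
(np.float64(318.8803425513182), np.float64(170.8280651003334)) {'n': 1872, 'circ': array([ 453. , -105.5,   62.8]), 'rect': array([ 453.2, -105.6,   38.9,   50.8,   65.4]), 'px': array([321., 180.])}
(np.float64(269.61147872425215), np.float64(170.66524722974776)) {'n': 6533, 'circ': array([454.3, -96.4, 156. ]), 'rect': array([454.4, -96.6, 112. , 111.7,  65.1]), 'px': array([316., 156.])}
cup rim (np.float64(319.1126372104288), np.float64(187.43339821466475)) {'n': 1599, 'circ': array([455.9, -98.7,  80.3]), 'rect': array([456.3, -98.4,  59.2,  57.8,  65.4]), 'px': array([323., 191.])}
```

View pics/w6.png

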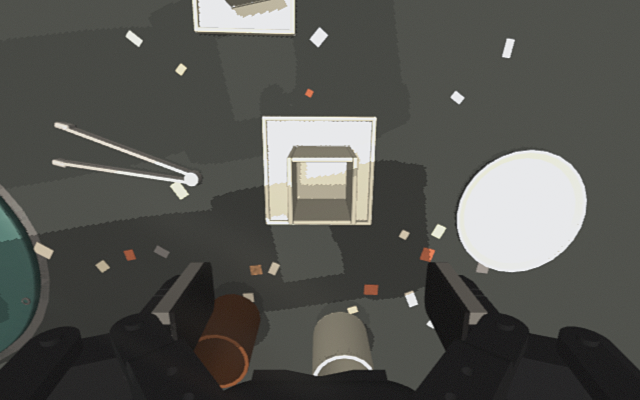

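The large square cup stands about 2.6 mm from its saucer's centre: cup (456,-98), saucer (454,-97) mm. In this view the white large round cup is at (343,340), with the brown look-alike to its left at (228,340). I'll take the white one.

```bash
python3 -m crank '[[-2,0.3,0,0,0,0,1],[-3.3,0.4,0,0,0,0,1],[-3.3,0.4,0,0,0,0,1],[-3.3,0.4,0,0,0,0,1],[-3.3,0.4,0,0,0,0,1],[-3,0.4,0,0,0,0,1],[-2,0.2,0,0,0,0,1],[0,0,0,0,0,0,1]]'; python3 -m crank '[[0,0,0,0,0,0,1]]'
python3 - <<'E'
from h import *
R,o,c,s=wrist("w7"); short(s)
p=proj(R,o,c,[.393,-.288,.075]); m=measure(R,o,c,p,.075,.067,.083); print(p,m)
go(s,*(m["circ"][:2]/1000-s["eef_pos"][:2]))
p=proj(R,o,c,[.63,-.225,.01]); print(p, measure(R,o,c,p,.01,.003,.016))
E
```

```text
time_s: 13.48
eef_pos: [0.3887, -0.2933, 0.2175]
orientation: [-3.136, -0.001, 1.146]
contact_force: [0.5, 0.4, -0.1]
gripper_width: 0.0853
time_s: 13.57
eef_pos: [0.388, -0.2938, 0.216]
orientation: [-3.134, -0.002, 1.144]
contact_force: [0.2, -0.1, -0.4]
gripper_width: 0.0858
t 13.57 tcp [ 0.388  -0.2938  0.216 ] rpy [-3.134e+00 -2.000e-03  1.144e+00] w 0.0858 F [ 0.2 -0.1 -0.4] q [-0.7  -0.29  1.85 -0.    1.59 -0.27]
(np.float64(321.3126938511294), np.float64(178.73553538210712)) {'n': 1368, 'circ': array([ 394.1, -287.8,   64.3]), 'rect': array([ 394.2, -287.6,   63.6,   62.6,   65.8]), 'px': array([322., 179.])}
tool cm [0.8 0.3]
(np.float64(542.3405796570157), np.float64(-13.642298141947606)) {'n': 8074, 'circ': array([ 625.3, -234.8,  133.5]), 'rect': array([ 613.6, -260.5,   57.2,  133.5,   65.6]), 'px': array([536.,  29.])}
```

Diameter measures 64.3 mm, which matches the large round cup.

```bash
python3 -m crank '[[0.8,0.3,1,-0.008,0,0,1],[0,0,3,0,0,0,1],[0,0,3,0,0,0,1],[0,0,2.5,0,0,0,1],[0,0,1,0,0,0,1],[0,0,0,0,0,0,1],[0,0,0,0,0,0,1]]'
```

```text
time_s: 14.2
eef_pos: [0.398, -0.2791, 0.1032]
orientation: [3.139, -0.003, 1.152]
contact_force: [-1.0, -0.3, 0.1]
gripper_width: 0.0852
```

```bash
python3 -m crank '[[-0.9,0,0,0,0,0,1],[0,0,0,0,0,0,1],[0,0,0,0,0,0,1]]';python3 -m crank '[[0,0,2,0,0,0,1],[0,0,2,0,0,0,1],[0,0,1,0,0,0,1],[0,0,0,0,0,0,1],[0,0,0,0,0,0,1]]'
```

```text
time_s: 14.45
eef_pos: [0.3955, -0.288, 0.1063]
orientation: [3.135, -0.002, 1.153]
contact_force: [-0.7, 0.8, 0.8]
gripper_width: 0.0853
time_s: 14.87
eef_pos: [0.398, -0.2909, 0.0607]
orientation: [3.127, -0.0, 1.152]
contact_force: [0.5, -0.5, 0.6]
gripper_width: 0.0855
```

```bash
python3 -m crank '[[0.1,-0.5,0.5,0.014,0,0,1],[0,0,1,0,0,0,1],[0,0,0,0,0,0,1],[0,0,0,0,0,0,0.4],[0,0,0,0,0,0,-0.2],[0,0,0,0,0,0,-1],[0,0,0,0,0,0,-1],[0,0,0,0,0,0,-1]]' 45;python3 -m crank '[[0,0,0,0,0,0,-1],[0,0,0,0,0,0,-1]]';python3 -m crank '[[0,0,-1,0,0,0,-1],[0,0,-3,0,0,0,-1],[0,0,-3,0,0,0,-1],[0,0,-3,0,0,0,-1],[0,0,-2,0,0,0,-1],[0,0,0,0,0,0,-1],[0,0,0,0,0,0,-1]]'
```

```text
time_s: 15.53
eef_pos: [0.3946, -0.2887, 0.0481]
orientation: [3.138, 0.001, 1.151]
contact_force: [1.0, -0.3, -1.3]
gripper_width: 0.0636
time_s: 15.7
eef_pos: [0.3945, -0.2886, 0.048]
orientation: [3.139, 0.001, 1.151]
contact_force: [-0.6, 0.5, -2.1]
gripper_width: 0.0635
time_s: 16.28
eef_pos: [0.3931, -0.2874, 0.1758]
orientation: [3.141, 0.0, 1.151]
contact_force: [0.5, 0.1, -2.4]
gripper_width: 0.0635
```

```bash
python3 -m crank '[[1.2,1.5,0,0,0,0,-1],[2.1,2.7,0,0,0,0,-1],[2.3,2.9,0,0,0,0,-1],[2.3,2.9,0,0,0,0,-1],[2.3,2.9,0,0,0,0,-1],[2.1,2.7,0,0,0,0,-1],[1.7,2,0,0,0,0,-1],[1,1.2,0,0,0,0,-1]]';python3 -m crank '[[0,0,0,0,0,0,-1],[0,0,0,0,0,0,-1]]'
python3 - <<'E'
from h import *
R,o,c,s=wrist("w8"); short(s)
p=proj(R,o,c,[.63,-.226,.01]); m=measure(R,o,c,p,.01,.003,.016); print(p,m)
z=s["eef_pos"][2]+.027; p=proj(R,o,c,[*s["eef_pos"][:2],z]); k=measure(R,o,c,p,z,z-.008,z+.008); print("cup rim",p,k)
go(s,*(m["circ"][:2]/1000-s["eef_pos"][:2]))
E
```

```text
time_s: 16.95
eef_pos: [0.6316, -0.2239, 0.1674]
orientation: [-3.136, 0.002, 1.146]
contact_force: [-0.3, -0.2, -2.0]
gripper_width: 0.0635
time_s: 17.12
eef_pos: [0.6336, -0.2219, 0.1631]
orientation: [-3.131, 0.002, 1.149]
contact_force: [-0.2, -0.8, -2.0]
gripper_width: 0.0631
t 17.12 tcp [ 0.6336 -0.2219  0.1631] rpy [-3.131e+00  2.000e-03  1.149e+00] w 0.0631 F [-0.2 -0.8 -2. ] q [-0.37  0.14  1.53 -0.    1.49  0.05]
(np.float64(317.5699673793152), np.float64(189.50550722921582)) {'n': 10895, 'circ': array([ 629.6, -225.7,  134.9]), 'rect': array([ 635.5, -211. ,  102.7,  134.7,   67.6]), 'px': array([316., 159.])}
cup rim (np.float64(314.9845919945927), np.float64(297.3577061338763)) {'n': 8128, 'circ': array([ 634. , -221. ,   67.2]), 'rect': array([ 635.6, -222. ,   65.4,   63.1,   37.1]), 'px': array([318., 296.])}
tool cm [-0.51 -0.21]
```

View pics/w8.png

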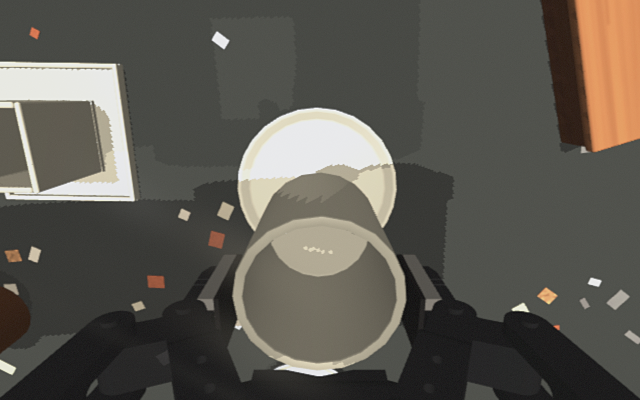

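The large round cup's rim is at (318,296), over the large round saucer at (316,185), centred at (630,-226) mm. I need to go back 5 mm and down.

```bash
python3 -m crank '[[-0.5,-0.2,0,-0.01,0,0,-1],[0,0,2.5,0,0,0,-1],[0,0,3,0,0,0,-1],[0,0,2,0,0,0,-1],[0,0,0,0,0,0,-1],[0,0,0,0,0,0,-1]]'
```

```text
time_s: 17.67
eef_pos: [0.6237, -0.2295, 0.087]
orientation: [3.138, 0.002, 1.145]
contact_force: [0.6, 0.2, -1.4]
gripper_width: 0.0633
```

```bash
python3 -m crank '[[0.5,0.3,0.5,0,0,0,-1],[0,0,1,0,0,0,-1],[0,0,0.5,0,0,0,-1],[0,0,0,0,0,0,-1],[0,0,0,0,0,0,-1]]'
```

```text
time_s: 18.08
eef_pos: [0.6294, -0.2274, 0.0704]
orientation: [3.132, 0.002, 1.144]
contact_force: [0.3, 0.1, -1.0]
gripper_width: 0.0635
```

```bash
python3 -m crank '[[0.1,0,0.6,0.008,0,0,-1],[0,0,0.5,0,0,0,-1],[0,0,0,0,0,0,-1]]';  python3 -m crank '[[0,0,0.3,0,0,0,-1],[0,0,0,0,0,0,-1]]'; python3 -m crank '[[0,0,0.2,0,0,0,-1],[0,0,0,0,0,0,-1]]'; python3 -m crank '[[0,0,0.15,0,0,0,-1],[0,0,0,0,0,0,-1]]'
```

```text
time_s: 18.33
eef_pos: [0.6305, -0.2266, 0.0595]
orientation: [3.139, 0.002, 1.144]
contact_force: [-0.3, -0.5, -1.9]
gripper_width: 0.0634
time_s: 18.5
eef_pos: [0.6305, -0.2265, 0.0559]
orientation: [3.14, 0.002, 1.144]
contact_force: [-0.6, -0.6, -2.5]
gripper_width: 0.0637
time_s: 18.67
eef_pos: [0.6305, -0.2266, 0.0536]
orientation: [3.14, 0.002, 1.144]
contact_force: [-0.2, 0.6, -2.5]
gripper_width: 0.0638
time_s: 18.83
eef_pos: [0.6309, -0.2268, 0.0532]
orientation: [3.138, 0.002, 1.144]
contact_force: [0.3, -0.7, -1.6]
gripper_width: 0.0634
```

```bash
python3 -m crank '[[0,0,0.1,0,0,0,-1],[0,0,0,0,0,0,-1]]'; python3 -m crank '[[0,0,0,0,0,0,0.3],[0,0,0,0,0,0,1],[0,0,0,0,0,0,1],[0,0,0,0,0,0,1],[0,0,-2,0,0,0,1],[0,0,-3,0,0,0,1],[0,0,-4,0,0,0,1],[0,0,-4,0,0,0,1]]'; python3 -m crank '[[0,0,-4,0,0,0,1],[0,0,0,0,0,0,1],[0,0,0,0,0,0,1]]'
python3 - <<'E'
from h import *
R,o,c,s=wrist("w9"); short(s)
for d in(-.05,.05):
  p=proj(R,o,c,[.63+d,-.226,.01]); print(p,measure(R,o,c,p,.01,.003,.016))
p=proj(R,o,c,[.63,-.226,.08]); print("cup rim",p, measure(R,o,c,p,.08,.07,.09))
go(s,.517-.6298,.435+.226)
E
```

```text
time_s: 19.0
eef_pos: [0.6312, -0.2271, 0.053]
orientation: [3.137, 0.002, 1.144]
contact_force: [-0.1, 1.2, -1.9]
gripper_width: 0.0634
time_s: 19.67
eef_pos: [0.6275, -0.2252, 0.1762]
orientation: [-3.131, 0.003, 1.144]
contact_force: [-0.3, -0.3, 0.5]
gripper_width: 0.0855
time_s: 19.92
eef_pos: [0.6295, -0.2258, 0.2282]
orientation: [3.141, 0.002, 1.144]
contact_force: [0.4, 1.2, -1.9]
gripper_width: 0.0856
t 19.92 tcp [ 0.6295 -0.2258  0.2282] rpy [3.141e+00 2.000e-03 1.144e+00] w 0.0856 F [ 0.4  1.2 -1.9] q [-0.38  0.1   1.46 -0.    1.58  0.04]
(np.float64(274.13736158434637), np.float64(188.2055845181274)) {'n': 8588, 'circ': array([ 629.6, -225.4,  135.1]), 'rect': array([ 629.7, -225.8,  134.2,  134.1,    8. ]), 'px': array([315., 156.])}
(np.float64(363.22627113291327), np.float64(148.38419255856817)) {'n': 8588, 'circ': array([ 629.6, -225.4,  135.1]), 'rect': array([ 629.7, -225.8,  134.2,  134.1,    8. ]), 'px': array([315., 156.])}
cup rim (np.float64(317.87873747429876), np.float64(184.73068900536387)) {'n': 1384, 'circ': array([ 633. , -227.3,   64.6]), 'rect': array([ 6.329e+02, -2.272e+02,  6.280e+01,  6.400e+01,  1.000e-01]), 'px': array([322., 186.])}
tool cm [ 55.51 -37.61]
```

The large round cup stands 3.8 mm from its saucer's centre. Next is the small round cup.

```bash
python3 -m crank '[[2,-1.4,0,0,0,0,1],[3.1,-2.1,0,0,0,0,1],[3.1,-2.1,0,0,0,0,1],[3.1,-2.1,0,0,0,0,1],[3.1,-2.1,0,0,0,0,1],[3.1,-2.1,0,0,0,0,1],[3.1,-2.1,0,0,0,0,1],[3.1,-2.1,0,0,0,0,1]]';python3 -m crank '[[3.1,-2.1,0,0,0,0,1],[3.1,-2.1,0,0,0,0,1],[3.1,-2.1,0,0,0,0,1],[3.1,-2.1,0,0,0,0,1],[3.1,-2.1,0,0,0,0,1],[3.1,-2.1,0,0,0,0,1],[3.1,-2.1,0,0,0,0,1],[2.5,-1.7,0,0,0,0,1]]'
python3 -m crank '[[0,0,0,0,0,0,1]]'
python3 - <<'E'
from h import *
from rig import robot
s=robot.state(); short(s); go(s,*(np.array([.518,.437])-s["eef_pos"][:2]))
E
```

```text
time_s: 20.63
eef_pos: [0.5777, 0.061, 0.2168]
orientation: [-3.134, 0.007, 1.135]
contact_force: [1.1, -0.4, -0.6]
gripper_width: 0.0854
time_s: 21.3
eef_pos: [0.5228, 0.364, 0.2047]
orientation: [-3.126, 0.015, 1.135]
contact_force: [0.9, -0.1, 0.6]
gripper_width: 0.0856
time_s: 21.38
eef_pos: [0.5211, 0.3682, 0.2028]
orientation: [-3.124, 0.016, 1.139]
contact_force: [0.2, -0.5, -0.0]
gripper_width: 0.0856
t 21.38 tcp [0.5211 0.3682 0.2028] rpy [-3.124  0.016  1.139] w 0.0856 F [ 0.2 -0.5 -0. ] q [0.57 0.06 1.55 0.01 1.56 1.  ]
tool cm [ 6.12 -3.16]
```

```bash
python3 -m crank '[[2.8,-1.5,0,-0.017,0.016,0,1],[2.6,-1.3,0,0,0,0,1],[0.8,-0.4,0,0,0,0,1],[0,0,0,0,0,0,1],[0,0,0,0,0,0,1]]'
python3 - <<'E'
from h import *
R,o,c,s=wrist("w10"); short(s)
p=proj(R,o,c,[.518,.437,.055]); m=measure(R,o,c,p,.055,.047,.063); print(p,m)
go(s,*(m["circ"][:2]/1000-s["eef_pos"][:2]))
E
```

```text
time_s: 21.8
eef_pos: [0.5157, 0.4405, 0.1947]
orientation: [-3.138, 0.008, 1.142]
contact_force: [1.2, 0.3, -1.2]
gripper_width: 0.0853
t 21.8 tcp [0.5157 0.4405 0.1947] rpy [-3.138  0.008  1.142] w 0.0853 F [ 1.2  0.3 -1.2] q [ 0.67  0.14  1.47 -0.    1.54  1.1 ]
(np.float64(322.3716851425374), np.float64(189.06137659329997)) {'n': 1009, 'circ': array([517.9, 437.8,  48.7]), 'rect': array([517.7, 438. ,  47.8,  46.6,  65.5]), 'px': array([322., 188.])}
tool cm [-0.16  0.31]
```

View pics/w10.png

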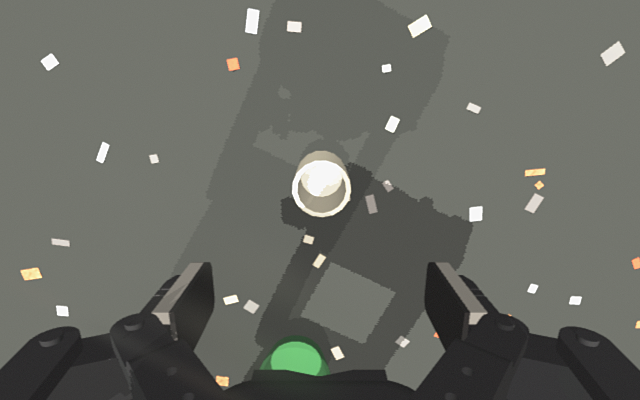

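The small round cup stands alone at (322,188) with a 48.7 mm rim, which matches its 48 mm. The vase is well behind, at (296,360).

```bash
python3 -m crank '[[-0.15,0.3,1.5,-0.003,0.008,0,1],[0,0,3,0,0,0,1],[0,0,3,0,0,0,1],[0,0,2.5,0,0,0,1],[0,0,1,0,0,0,1],[0,0,0,0,0,0,1],[0,0,0,0,0,0,1]]'
```

```text
time_s: 22.43
eef_pos: [0.521, 0.429, 0.0831]
orientation: [3.14, -0.002, 1.134]
contact_force: [0.4, 0.9, 1.4]
gripper_width: 0.0858
```

```bash
python3 -m crank '[[0.6,-0.6,0,0,0,0,1],[0,0,1,0,0,0,1],[0,0,1,0,0,0,1],[0,0,0,0,0,0,1],[0,0,0,0,0,0,1]]'
```

```text
time_s: 22.85
eef_pos: [0.5199, 0.4387, 0.0671]
orientation: [3.137, -0.009, 1.133]
contact_force: [0.4, -0.1, 0.1]
gripper_width: 0.0851
```

```bash
python3 -m crank '[[-0.15,-0.2,1,0.004,-0.009,0,1],[0,0,1.5,0,0,0,1],[0,0,1.2,0,0,0,1],[0,0,0,0,0,0,1],[0,0,0,0,0,0,1]]'
```

```text
time_s: 23.27
eef_pos: [0.5171, 0.4382, 0.0259]
orientation: [3.141, 0.002, 1.134]
contact_force: [0.4, -0.6, -0.2]
gripper_width: 0.0856
```

```bash
python3 -m crank '[[0,0,-0.2,0,0,0,0.4],[0,0,0,0,0,0,-0.2],[0,0,0,0,0,0,-1],[0,0,0,0,0,0,-1],[0,0,0,0,0,0,-1],[0,0,0,0,0,0,-1],[0,0,0,0,0,0,-1]]' 35;python3 -m crank '[[0,0,0,0,0,0,-1]]';python3 -m crank '[[0,0,-1,0,0,0,-1],[0,0,-3,0,0,0,-1],[0,0,-3,0,0,0,-1],[0,0,-4,0,0,0,-1],[0,0,-4,0,0,0,-1],[0,0,-1,0,0,0,-1],[0,0,0,0,0,0,-1],[0,0,0,0,0,0,-1]]'
python3 - <<'E'
from h import *
from rig import robot
s=robot.state(); short(s); go(s,*(np.array([.523,-.428])-s["eef_pos"][:2]))
E
```

```text
time_s: 23.85
eef_pos: [0.5174, 0.4383, 0.0291]
orientation: [3.141, 0.001, 1.134]
contact_force: [0.6, -0.2, -1.2]
gripper_width: 0.0474
time_s: 23.93
eef_pos: [0.5175, 0.4383, 0.0291]
orientation: [3.141, 0.001, 1.134]
contact_force: [0.2, -1.4, -1.0]
gripper_width: 0.0472
time_s: 24.6
eef_pos: [0.5161, 0.4375, 0.1987]
orientation: [-3.141, 0.003, 1.134]
contact_force: [-0.5, -0.5, -0.3]
gripper_width: 0.0472
t 24.6 tcp [0.5161 0.4375 0.1987] rpy [-3.141e+00  3.000e-03  1.134e+00] w 0.0472 F [-0.5 -0.5 -0.3] q [ 0.67  0.13  1.48 -0.    1.54  1.1 ]
tool cm [-78.12  37.26]
```

```bash
python3 -m crank '[[-1.8,0.9,0,0,0,0,-1],[-3.2,1.5,0,0,0,0,-1],[-3.45,1.65,-0.1,0,0,0,-1],[-3.45,1.65,-0.1,0,0,0,-1],[-3.45,1.65,-0.1,0,0,0,-1],[-3.45,1.65,-0.1,0,0,0,-1],[-3.45,1.65,-0.1,0,0,0,-1],[-3.45,1.65,-0.1,0,0,0,-1]]';python3 -m crank '[[-3.45,1.65,-0.1,0,0,0,-1],[-3.45,1.65,-0.1,0,0,0,-1],[-3.45,1.65,-0.1,0,0,0,-1],[-3.45,1.65,-0.1,0,0,0,-1],[-3.45,1.65,-0.1,0,0,0,-1],[-3.45,1.65,-0.1,0,0,0,-1],[-3.45,1.65,-0.1,0,0,0,-1],[-3.45,1.65,-0.1,0,0,0,-1]]'
python3 - <<'E'
from h import *
from rig import robot
s=robot.state(); short(s); go(s,*(np.array([.523,-.428])-s["eef_pos"][:2]))
E
```

```text
time_s: 25.27
eef_pos: [0.5137, 0.1464, 0.1903]
orientation: [-3.129, 0.015, 1.143]
contact_force: [0.8, -1.9, -0.9]
gripper_width: 0.0472
time_s: 25.93
eef_pos: [0.5117, -0.174, 0.1868]
orientation: [-3.114, 0.02, 1.144]
contact_force: [1.8, 1.3, -1.0]
gripper_width: 0.0469
t 25.93 tcp [ 0.5117 -0.174   0.1868] rpy [-3.114  0.02   1.144] w 0.0469 F [ 1.8  1.3 -1. ] q [-0.37 -0.14  1.77 -0.02  1.54  0.06]
tool cm [-22.66  11.54]
```

```bash
python3 -m crank '[[-3.4,1.8,0,-0.02,0.02,0,-1],[-3.4,1.8,0,0,0,0,-1],[-3.4,1.8,0,0,0,0,-1],[-3.4,1.7,0,0,0,0,-1],[-3,1.5,0,0,0,0,-1],[-2.5,1.3,0,0,0,0,-1],[-1.2,0.6,0,0,0,0,-1],[0,0,0,0,0,0,-1]]';python3 -m crank '[[0,0,0,0,0,0,-1]]'
python3 - <<'E'
from h import *
R,o,c,s=wrist("w11"); short(s)
p=proj(R,o,c,[.522,-.43,.01]); m=measure(R,o,c,p,.01,.003,.016); print(p,m)
z=s["eef_pos"][2]+.026; p=proj(R,o,c,[*s["eef_pos"][:2],z]); k=measure(R,o,c,p,z,z-.008,z+.008); print("cup rim",p,k)
go(s,*(m["circ"][:2]/1000-s["eef_pos"][:2]))
E
```

```text
time_s: 26.6
eef_pos: [0.5155, -0.4187, 0.1685]
orientation: [-3.117, -0.004, 1.137]
contact_force: [-0.2, 0.3, -1.7]
gripper_width: 0.0472
time_s: 26.68
eef_pos: [0.515, -0.4186, 0.1667]
orientation: [-3.114, -0.005, 1.136]
contact_force: [1.1, -0.3, -1.5]
gripper_width: 0.0474
t 26.68 tcp [ 0.515  -0.4186  0.1667] rpy [-3.114 -0.005  1.136] w 0.0474 F [ 1.1 -0.3 -1.5] q [-0.72  0.13  1.53 -0.    1.51 -0.28]
(np.float64(335.36597474360974), np.float64(192.13898917138044)) {'n': 8587, 'circ': array([ 523.8, -429.1,  107.3]), 'rect': array([ 529.6, -422.3,   87.7,  106.6,   49.4]), 'px': array([341., 176.])}
cup rim (np.float64(313.8822652164776), np.float64(295.5079839154726)) {'n': 6138, 'circ': array([ 516.5, -418.6,   51.7]), 'rect': array([ 516.7, -418.8,   51.2,   47.7,   65.7]), 'px': array([318., 295.])}
tool cm [-0.58  1.24]
```

View pics/w11.png

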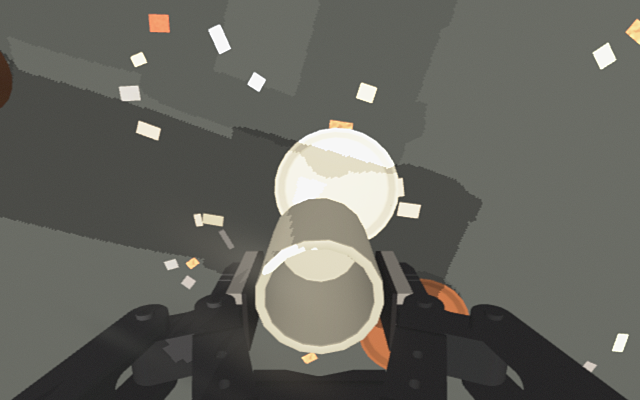

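The cup is held with its rim at (318,295), and the white small round saucer is at (337,187), centred at (524,-429) mm. The brown saucer shows below at (430,310). I'll correct the offset and the tilt, then lower.

```bash
python3 -m crank '[[-0.5,1.1,0,-0.027,-0.005,0,-1],[0,0,0,0,0,0,-1],[0,0,2.5,0,0,0,-1],[0,0,3,0,0,0,-1],[0,0,2.5,0,0,0,-1],[0,0,0.5,0,0,0,-1],[0,0,0,0,0,0,-1],[0,0,0,0,0,0,-1]]'
python3 - <<'E'
from h import *
from rig import robot
s=robot.state(); short(s); go(s,*(np.array([.5238,-.4291])-s["eef_pos"][:2]))
E
```

```text
time_s: 27.4
eef_pos: [0.5242, -0.4172, 0.0808]
orientation: [-3.14, -0.001, 1.145]
contact_force: [1.2, -0.2, -1.0]
gripper_width: 0.0474
t 27.4 tcp [ 0.5242 -0.4172  0.0808] rpy [-3.140e+00 -1.000e-03  1.145e+00] w 0.0474 F [ 1.2 -0.2 -1. ] q [-0.71  0.18  1.61  0.    1.35 -0.28]
tool cm [-1.1   0.45]
```

```bash
python3 -m crank '[[-1,0.4,0,0,0,0,-1],[0,0,0.8,0,0,0,-1],[0,0,0.8,0,0,0,-1],[0,0,0,0,0,0,-1],[0,0,0,0,0,0,-1]]'
python3 - <<'E'
from h import *
from rig import robot
s=robot.state(); short(s); go(s,*(np.array([.5238,-.4291])-s["eef_pos"][:2]))
E
```

```text
time_s: 27.82
eef_pos: [0.5255, -0.4297, 0.0693]
orientation: [3.137, 0.001, 1.145]
contact_force: [-0.0, -1.2, -0.3]
gripper_width: 0.0471
t 27.82 tcp [ 0.5255 -0.4297  0.0693] rpy [3.137e+00 1.000e-03 1.145e+00] w 0.0471 F [-0.  -1.2 -0.3] q [-0.72  0.21  1.61  0.    1.32 -0.3 ]
tool cm [-0.02 -0.17]
```

```bash
python3 -m crank '[[0,-0.2,1,0.004,0,0,-1],[0,0,1,0,0,0,-1],[0,0,0.5,0,0,0,-1],[0,0,0,0,0,0,-1],[0,0,0,0,0,0,-1]]';python3 -m crank '[[0,0,0.3,0,0,0,-1],[0,0,0,0,0,0,-1]]'
```

```text
time_s: 28.23
eef_pos: [0.5232, -0.4286, 0.0413]
orientation: [-3.141, 0.001, 1.145]
contact_force: [0.7, 0.2, -0.8]
gripper_width: 0.0474
time_s: 28.4
eef_pos: [0.5232, -0.4285, 0.0378]
orientation: [-3.141, 0.0, 1.145]
contact_force: [0.2, 0.6, -1.7]
gripper_width: 0.0472
```

```bash
python3 -m crank '[[0,0,0.2,0,0,0,-1],[0,0,0,0,0,0,-1]]';python3 -m crank '[[0,0,0.15,0,0,0,-1],[0,0,0,0,0,0,-1]]';python3 -m crank '[[0,0,0.15,0,0,0,-1],[0,0,0,0,0,0,-1]]';python3 -m crank '[[0,0,0.15,0,0,0,-1],[0,0,0,0,0,0,-1]]'
```

```text
time_s: 28.57
eef_pos: [0.5234, -0.4286, 0.036]
orientation: [-3.141, 0.001, 1.145]
contact_force: [-0.5, -0.2, -1.4]
gripper_width: 0.0473
time_s: 28.73
eef_pos: [0.5235, -0.4287, 0.0347]
orientation: [3.141, 0.001, 1.145]
contact_force: [-0.1, 0.6, -2.1]
gripper_width: 0.0475
time_s: 28.9
eef_pos: [0.5236, -0.4288, 0.0333]
orientation: [3.141, 0.001, 1.145]
contact_force: [0.4, -0.1, -1.5]
gripper_width: 0.047
time_s: 29.07
eef_pos: [0.524, -0.429, 0.0335]
orientation: [3.14, 0.001, 1.145]
contact_force: [0.4, -0.5, -2.1]
gripper_width: 0.047
```

It has stopped at 33.5 mm, so it is seated. I'll release, lift and check everything from all three cameras.

```bash
python3 -m crank '[[0,0,0,0,0,0,0.3],[0,0,0,0,0,0,1],[0,0,0,0,0,0,1],[0,0,0,0,0,0,1],[0,0,-2,0,0,0,1],[0,0,-3,0,0,0,1],[0,0,-4,0,0,0,1],[0,0,-4,0,0,0,1]]'; python3 -m crank '[[0,0,-4,0,0,0,1],[0,0,0,0,0,0,1],[0,0,0,0,0,0,1],[0,0,0,0,0,0,1]]'
python3 - <<'E'
from h import *
from rig import robot
R,o,c,s=wrist("w12"); short(s)
p=proj(R,o,c,[.524+.04,-.429,.01]); print("SRS",measure(R,o,c,p,.01,.003,.016))
p=proj(R,o,c,[.524,-.429,.06]); print("SRC",p, measure(R,o,c,p,.06,.05,.07))
side=robot.capture("side"); sc=robot.capture("scene"); cv2.imwrite("pics/end.png",np.vstack([side["img"][90:390],cv2.resize(sc["img"][100:350],(640,250))])[:600])
for c,n in((side,"side"),(sc,"scene")):
  P=pose(c)
  for k,x,y,h in(("SRC",.524,-.429,.06),("LRC",.632,-.227,.08),("SSC",.471,.091,.06),("LSC",.456,-.098,.08)):
    print(n,k,measure(*P,c,proj(*P,c,[x,y,h]),h,h-.008,h+.008,rad=15))
  p=(S:=None) or proj(*P,c,[.404,.255,.11]); print(n,"vase",measure(*P,c,p,.11,.102,.118,white=False,rad=15))
  print(n,"SRS",measure(*P,c,proj(*P,c,[.524,-.429-.04,.01]),.01,.003,.02))
E
```

```text
time_s: 29.73
eef_pos: [0.521, -0.4264, 0.1568]
orientation: [-3.129, -0.003, 1.145]
contact_force: [1.1, -0.6, 1.2]
gripper_width: 0.0854
time_s: 30.07
eef_pos: [0.523, -0.4281, 0.2095]
orientation: [-3.141, 0.0, 1.145]
contact_force: [0.1, 0.3, 0.2]
gripper_width: 0.0855
t 30.07 tcp [ 0.523  -0.4281  0.2095] rpy [-3.141  0.     1.145] w 0.0855 F [0.1 0.3 0.2] q [-0.72  0.12  1.47 -0.    1.55 -0.3 ]
SRS {'n': 6492, 'circ': array([ 523.5, -429.3,  106.9]), 'rect': array([ 523.2, -429.3,  105.8,  105.8,   22.7]), 'px': array([317., 167.])}
SRC (np.float64(318.96332013603364), np.float64(185.22379409655775)) {'n': 996, 'circ': array([ 525.9, -429.5,   48.8]), 'rect': array([ 526.1, -429.4,   48.2,   46.3,   65.7]), 'px': array([321., 185.])}
side SRC {'n': 183, 'circ': array([ 521.9, -436.3,   56.7]), 'rect': array([ 521.1, -435.3,   56.4,   46.6,   41.5]), 'px': array([423., 253.])}
side LRC {'n': 140, 'circ': array([ 627.1, -232.6,   74.8]), 'rect': array([ 628.7, -232.7,   71.8,   63.1,   59.1]), 'px': array([403., 193.])}
side SSC {'n': 94, 'circ': array([465.9,  81.5,  66. ]), 're
[... 650 characters left out ...]
ene LRC {'n': 83, 'circ': array([ 634.9, -223.9,   65.3]), 'rect': array([ 634.5, -223.3,   63.4,   60.8,   21.9]), 'px': array([266., 214.])}
scene SSC {'n': 69, 'circ': array([475.2,  94.2,  62.2]), 'rect': array([476. ,  93.7,  44.1,  49.5,  76.7]), 'px': array([368., 204.])}
scene LSC {'n': 94, 'circ': array([458.5, -94.6,  82.7]), 'rect': array([459.9, -94.5,  61. ,  61. ,  65.6]), 'px': array([318., 184.])}
scene vase {'n': 87, 'circ': array([407.6, 260. ,  62.9]), 'rect': array([407.1, 261.6,  57.2,  57.6,  18.6]), 'px': array([422., 194.])}
scene SRS {'n': 239, 'circ': array([ 524.3, -425.1,  106.3]), 'rect': array([ 527.8, -422.3,   96.8,  105.1,   40.5]), 'px': array([230., 187.])}
```

View pics/end.png

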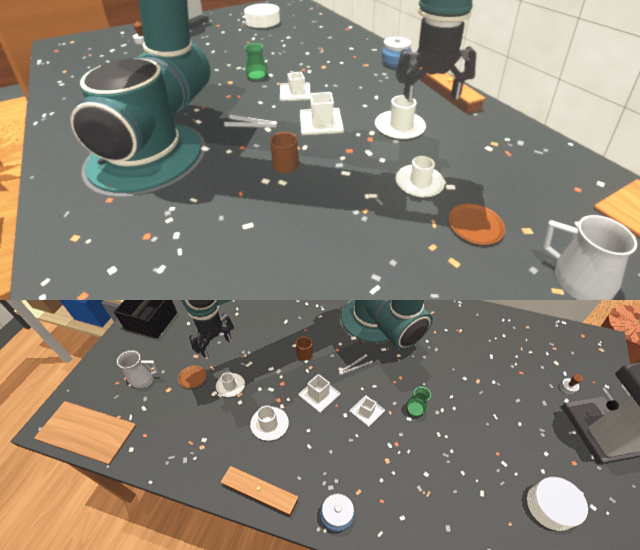

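All four cups stand upright in their matching saucers. In the upper panel they are at (402,113), (422,172), (296,83) and (321,108). The vase at (257,62) has not moved, and the robot is clear. I'm handing in.

```bash
python3 -c "
from rig import robot
print(robot.sign_off())"
```

```text
the job is handed in; nothing more can be done
None
```

All four cups are standing upright on their matching saucers, and I handed the job in at about 30 s of the 106 s allowed. Each cup was gripped from outside, carried clear of everything, lowered in 1–2 mm steps until it seated, and released.

The wrist camera measured each cup after its release:

| Cup | Distance from saucer centre (limit 12 mm) |
|---|---|
| small round | about 2.5 mm |
| large round | about 3.8 mm |
| small square | about 4.8 mm |
| large square | about 2.6 mm |

- **Saucers and vase:** in the wrist views before and after placing, the saucers had shifted by about 1 mm at most. The vase reads the same as at the start in both fixed cameras.
- **Disagreements:** the scene and side cameras differ from each other by up to about 13 mm, mostly in y, and from the wrist camera by up to about 11 mm. I placed the cups by the wrist camera, whose repeat readings agreed to a few millimetres.
- **Seating:** the force reading showed no clear touch at any set-down. I judged each cup seated because the downward motion stopped within about 1 mm of the expected height.

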